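Load a relay coil into the hinged coil tester, pin the yoke and hold it shut

ROBOT

A 6-joint arm with a two-finger parallel gripper is mounted at the origin on the work surface. World frame = base frame: x ahead of the robot, y to its left, z up, the work surface at z = 0. Lengths are in m, angles in rad, forces in N, time in s.
With the tool pointing down it reaches from about 0.3 to 0.85 m from the base axis. Payload 4.2 kg.
Tool frame: the origin (TCP) lies at the very end of the fingers, on their centre line; the grasp point (between the pads) lies 19 mm behind it; z points along the fingers, y is the direction in which the jaws open and shut (so a half turn about z gives the same grasp; the last joint's range is limited). The gripper opens to 91 mm and grips with 3 to 60 N. Pads are 32 mm wide; open, the fingers measure 118 mm over their backs; the gripper's body (76 mm by 178 mm) begins 60 mm behind the grasp point.
Start: joints at [-1.234, 0.32, 1.565, -0, 1.257, -0.02], TCP at [0.201, -0.539, 0.214] pointing down, gripper open.
Joint ranges: [-3.11, 3.11], [-0.84, 2.01], [0.21, 2.61], [-1.34, 4.49], [0.05, 2.63], [-2.56, 2.56]. Speed limits (rad/s): [2.57, 2.57, 3.14, 3.14, 3.14, 3.14].

INTERFACE

Orientations are given as a unit quaternion [x, y, z, w].
In Python, from workcell import robot gives the robot as it stands.
- The arm moves only by the tool arm_command, never from a script. Its argument "moves" is a list that holds one entry, the list of rows, each a list of 5 numbers: the shift along the tool's x, y, z in m, then the turn about the tool's z in rad, then the finger opening in m, from 0 to 0.0912. In form: [[[dx, dy, dz, spin, fingers], ...]]. A call has 1 to 20 rows; each row shifts and turns the commanded pose from where the row before left it, along the tool's axes as they then stand; what a row does not reach is not made up. A row lasts 1/8 s, in which the tool goes at most 62.5 mm and 10.7 degrees, less where a joint would pass 70% of its speed; a pose out of reach is approached as far as the arm can. A call with a gripper value outside its range is refused whole. The fingers move at their own pace and stop on an object; "newtons" is the grip in N (left out, the last holds). Time passes only in rows, so rows that do not move let the fingers close. It gives the time, the measured TCP pose, the force and the opening at its end, in the units of the state.
- robot.state(): the state, without advancing time (a new reading comes with each control period).
- robot.camera(name): name is "scene" or "top" or "wrist"; returns a dict with "color" (400x640x3 uint8, red, green, blue), "mtx" (3x3 intrinsics, pixels), "k1" (the pictures are not rectified: a ray, as slopes to the right and down, at radius r is drawn at 1 + k1 r^2 times it, then the intrinsics apply), "R" (3x3) and "t" (3): a world point X has camera coordinates R X + t. Camera axes: x right, y down, z forward; pixel columns grow to the right and rows downward; lengths in m; the calibration is good to about 2 mm. A picture is of the moment at which its call begins. There is no depth.
- robot.finish_job(): hands the job in, once; it reports no verdict.
The state is a dict: "clock": time; "joint_positions": joint angles; "qvel": joint speeds; "joint_efforts": joint torques, N m; "position": TCP position; "eef_rot": TCP orientation; "ft_force": force on the tool from outside, world axes, zero at the start; "moment": the same for the moment, N m; "opening": finger opening in m.
Only numpy, scipy, OpenCV 4.12 (cv2) and the standard library are available. Lean on these libraries where they do the work, as an engineer would, in place of code of your own. Each camera call takes 0.05 s, during which the arm holds its last target.

TASK

Get the relay coil ready for its shorted-turns test: lower the coil, without letting it drop, fully down over the tester's upright round post, swing the hinged yoke down shut over it, and push the steel pin right through the bracket and the end of the yoke until its square grip meets the bracket. Then let go of the pin, press down on top of the yoke so the two halves stay firmly shut, and finish while still pressing. Leave the other things on the bench where they lie.

Things in the scene. Friction and masses are not known exactly. Their poses are not given: they have to be found in the camera images.
- coil_centre (a point): Relay coil to be tested: a spool standing upright on the bench, 44 mm diameter, 55 mm tall, tan taped winding between dark brown flanges, nearly straight sides; a 19 mm round hole runs right through it along z (vertical). About 160 g. Point: its centre, 27.5 mm above its underside.
- tester: Coil tester, screwed to the bench: dark board 130 (x) x 260 (y) x 20 mm, laminated core with round post, hinge limb to +y, brass pin bracket to -y. Origin: on the post's axis, at bench height. x: the way the pin goes in; y: from bracket to hinge; z up. Beside the post +-x is free for fingers; bracket from 50 mm to -y, limb from 62 mm to +y (130 mm high), low winding from 29 mm to +y (47 mm high).
- post_top (a point): Top of the upright steel post that takes the coil, 100 mm above the bench; axes as the tester's. 16 mm diameter, its last 8 mm tapering to 11 mm; 60 mm tall above the core's top face, on which the coil rests when fully down (its centre then 32.5 mm below this point).
- hinge_axis (a point): Middle of the yoke's hinge axis, which runs along the tester's x; 75 mm to +y of the post's axis, 112 mm above the bench. The hinge ears reach 12 mm above it and stand within 29 mm of it along x.
- yoke (a joint): Hinge angle of the yoke, the tester's upper half, in rad: 0 shut (level over the post, pointing to -y from the hinge), about 1.57 straight up, stop at 2.0; starts open at 1.6 to 1.85. Stiff hinge (0.8 N m of friction, more than the 0.75 kg yoke's weight): it stays where it is left. Shut it by pushing its outer face near the nose over and down, 5 to 15 N.
- pad_top (a point): Centre of the top of the black round palm pad (36 mm diameter, 12 mm high) on the yoke's outer face, 75 mm from the hinge axis: right above the post when shut, then 136 mm above the bench. Moves with the yoke; z is the pad's outward direction, y points from nose to hinge. Press down here to hold the yoke shut.
- yoke_nose (a point): Centre of the cross hole (15 mm diameter) in the yoke's drilled steel nose, 140 mm from the hinge axis; nose 26 (x) x 34 (y) x 30 mm, its end 157 mm from the hinge axis. Axes as pad_top. The rest of the yoke is a laminated steel bar 26 mm wide and 24 mm thick; its mid-line passes through the hinge axis and this point.
- pin_grip (a point): Steel pin lying level on the bench. Point: centre of its square grip, 38 mm long (x), 20 mm wide (y), 20 mm high (z), 10 mm above the bench. The round shank, 10 mm diameter, runs from the grip along +x on its centre line, 64 mm long, its last 8 mm tapering to 5.6 mm; its end is 83 mm from this point. 160 g, balanced within the grip.
- pin_shoulder (a point): Face of the pin's grip where the shank starts, on the centre line, 19 mm along the pin's +x from pin_grip. Same axes as pin_grip.
- pin_entry (a point): Pin hole, centre, on the outer (-x) face of the bracket's nearer cheek, 112 mm above the bench, 65 mm to -y and 23 mm to -x of the post's axis; axes as the tester's. Two upright cheeks 8 mm thick, 30 mm wide, up to 18 mm above this point, the yoke's nose fits between them; 13 mm holes along x, 46 mm over both outer faces. Push the pin along +x.
- cover: Bystander: cracked cream bakelite relay cover, 70 x 100 x 59 mm, mouth down. Origin: centre of its underside.
- latch_plate: Bystander: rusty steel latch plate, 90 x 36 x 5 mm with an upturned end 22 mm high. Origin: centre of the plate's underside.
- fuse_a: Bystander: white porcelain fuse carrier with copper blades, 96 x 30 x 34 mm. Origin: centre of its underside.
- fuse_b: Bystander: the other, like porcelain fuse carrier. Origin: centre of its underside.
- busbar: Bystander: bent copper busbar strip, about 165 x 30 mm, 5 mm thick, one end turned up to 37 mm. Origin: near its middle, on the underside.
- driver: Bystander: wood-handled screwdriver, 190 mm long. Origin: near its middle, on the underside.

How it is judged:
On the way, in this order (a step that is already met when the one before it is completed fails the run):
1. the coil sits fully down on the post (horizontal distance between coil_centre and post_top below 0.004 m and z of coil_centre in the frame of post_top below -0.029 m and angle between coil_centre's own z axis and vertical below 0.08 rad), for 0.2 s.
2. the yoke is shut over the coil (all of step 1 and value of joint yoke below 0.03 rad), for 0.2 s.
3. the pin is pushed home through bracket and yoke (all of step 2 and distance between pin_shoulder and pin_entry below 0.006 m and angle between the x axis of pin_shoulder and the x axis of pin_entry, either way round below 0.12 rad), for 0.2 s.
At the end, for the whole second after the job is handed in: Coil fully down on the post (centred within 4 mm, within 3.5 mm of its seat, upright), yoke shut within 0.02 rad, pin through with its grip within 6 mm of the bracket and let go of, and the fingers pressing on the yoke from above with more than 4 N, and still pressing (all of step 1 and value of joint yoke below 0.02 rad and distance between pin_shoulder and pin_entry below 0.006 m and angle between the x axis of pin_shoulder and the x axis of pin_entry, either way round below 0.12 rad and contact force between the fingers and yoke above 4 N and z of the grasp point in the frame of pad_top above -0.005 m and contact force between the fingers and pin below 0.5 N); the arm keeps its last pose, push and grip.
It fails at once if the coil is dropped onto the post (faster than 0.6 m/s on it) (horizontal distance between coil_centre and post_top below 0.012 m and z of coil_centre in the frame of post_top below 0.03 m and linear speed of coil above 0.6 m/s).
It fails at once if another thing on the bench is shifted more than 30 mm (distance of any of cover, latch_plate, fuse_a, fuse_b, busbar, driver from where it was at the start of the episode above 0.03 m).
It also fails if it takes over 72 s, if anything falls off the work surface, if the arm or the gripper's body presses on something with over 40 N, if the wrist force passes 120 N, or if a joint passes its speed limit or range.

## Working session

There is one attempt and no reset: what is moved stays moved. The work goes in short steps, Python scripts to look and compute and a tool call to move; the robot and the scene stay as the last step left them, time stands still between calls to the robot, and variables do not carry over. Pictures are saved under pics/ and viewed, and the job is handed in when it is done.

Besides the shell and the picture viewer there is one more tool, called by a JSON object that holds its "op" and its "data", one argument or row to a line. arm_command: Moves the arm, as the interface text tells. Its arguments: {"type":"object","properties":{"moves":{"type":"array"},"newtons":{"type":"number"}},"required":["moves"]}

```bash
mkdir -p pics; ls
cat > h.py <<'E'
import numpy as np, cv2
from workcell import robot
def snap(name,tag):
    c=robot.camera(name); cv2.imwrite(f'pics/{tag}.png',cv2.cvtColor(c['color'],cv2.COLOR_RGB2BGR))
    np.savez(f'pics/{tag}.npz',**{k:c[k] for k in('color','mtx','k1','R','t')}); return c
def load(tag): return dict(np.load(f'pics/{tag}.npz'))
def ray(c,u,v):
    K=c['mtx']; k=float(c['k1']); x=np.array([(u-K[0,2])/K[0,0],(v-K[1,2])/K[1,1]]); p=x.copy()
    for _ in range(30): p=x/(1+k*(p@p))
    d=c['R'].T@np.r_[p,1]; return -c['R'].T@c['t'], d/np.linalg.norm(d)
def onz(c,u,v,z):
    o,d=ray(c,u,v); return o+d*(z-o[2])/d[2]
def proj(c,X):
    q=c['R']@np.asarray(X,float)+c['t']; p=q[:2]/q[2]; p=p*(1+float(c['k1'])*(p@p)); K=c['mtx']
    return np.array([K[0,0]*p[0]+K[0,2],K[1,1]*p[1]+K[1,2]])
def tri(cs,uvs):
    A=0;b=0
    for c,(u,v) in zip(cs,uvs):
        o,d=ray(c,u,v);P=np.eye(3)-np.outer(d,d);A=A+P;b=b+P@o
    X=np.linalg.solve(A,b); return X,[np.round(proj(c,X)-uv,1) for c,uv in zip(cs,uvs)]
E
python3 - <<'E'
from h import *
for n in('scene','top','wrist'):
    c=snap(n,n+'0'); print(n,c['k1'],np.round(c['mtx'],1).tolist(),np.round(-c['R'].T@c['t'],3),np.round(c['R'],2).tolist())
print(robot.state())
E
```

```text
pics
scene -0.059837618596551026 [[506.8, 0.0, 315.8], [0.0, 506.8, 202.1], [0.0, 0.0, 1.0]] [0.911 0.583 1.136] [[-0.86, 0.51, 0.0], [0.42, 0.71, -0.56], [-0.29, -0.48, -0.83]]
top -0.04228151528935821 [[498.5, 0.0, 327.6], [0.0, 498.5, 202.1], [0.0, 0.0, 1.0]] [0.484 0.022 1.414] [[-0.02, -1.0, 0.02], [-1.0, 0.02, -0.07], [0.07, -0.02, -1.0]]
wrist -0.050897736100085106 [[282.0, 0.0, 319.8], [0.0, 282.0, 195.5], [0.0, 0.0, 1.0]] [ 0.274 -0.511  0.385] [[0.35, -0.94, -0.0], [-0.9, -0.34, 0.28], [-0.26, -0.09, -0.96]]
{'clock': 0.15, 'joint_positions': array([-1.23402657e+00,  3.20148091e-01,  1.56539787e+00,  1.47722930e-05,
        1.25741970e+00, -2.00034301e-02]), 'qvel': array([-1.46506162e-03, -2.91485977e-03, -4.42658518e-03, -7.51423289e-05,
        4.72940889e-04, -8.42131441e-04]), 'joint_efforts': array([ 4.54715109e-04, -4.12773764e+01, -2.32155651e+01,  7.27494154e-02,
        4.33973665e-02, -9.42219981e-05]), 'position': array([ 0.20069489, -0.53842308,  0.21331204]), 'eef_rot': array([ 9.84131433e-01,  1.77439713e-01, -1.01339781e-04, -6.79019786e-04]), 'ft_force': array([ 0.24146139,  0.48154323, -0.00113839]), 'moment': array([-0.02165142,  0.02471121, -0.01268764]), 'opening': 0.09111524615324851}
```

View pics/scene0.png

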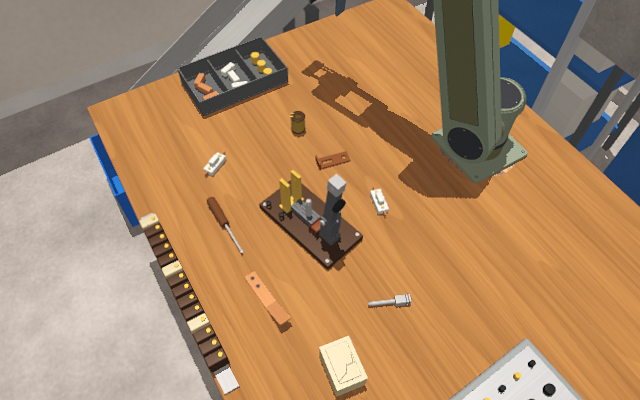

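View pics/top0.png

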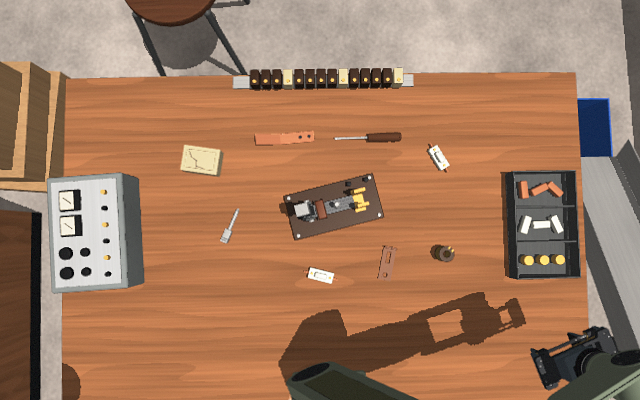

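View pics/wrist0.png

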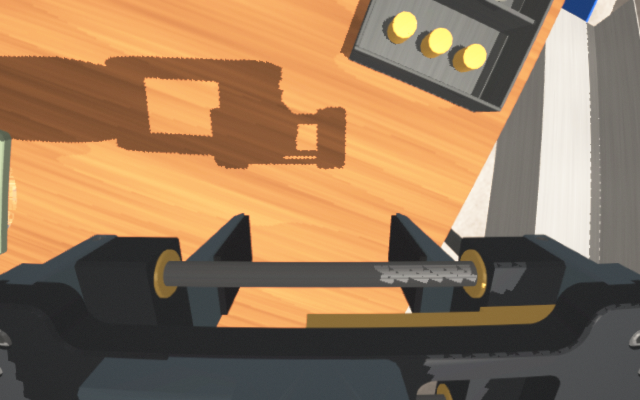

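The overviews show the coil at scene (298,122) and top (443,254), the tester mid-bench with its yoke up, and the pin at scene (390,301) and top (230,227). I'll zoom in on these.

Run:
```python
from h import *
def crop(tag,u,v,w,h,s):
    c=load(tag)['color'][v:v+h,u:u+w,::-1]; return cv2.resize(c,None,fx=s,fy=s,interpolation=cv2.INTER_NEAREST)
cv2.imwrite('pics/z1.png',crop('top0',270,165,125,85,6))
cv2.imwrite('pics/z2.png',crop('scene0',250,160,120,115,5))
a=crop('top0',415,230,60,50,6); b=crop('scene0',275,100,60,50,6); d=crop('top0',205,200,60,50,6); e=crop('scene0',360,280,60,50,6)
cv2.imwrite('pics/z3.png',np.vstack([np.hstack([a,b]),np.hstack([d,e])]))
```

```text
(no output)
```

View pics/z1.png

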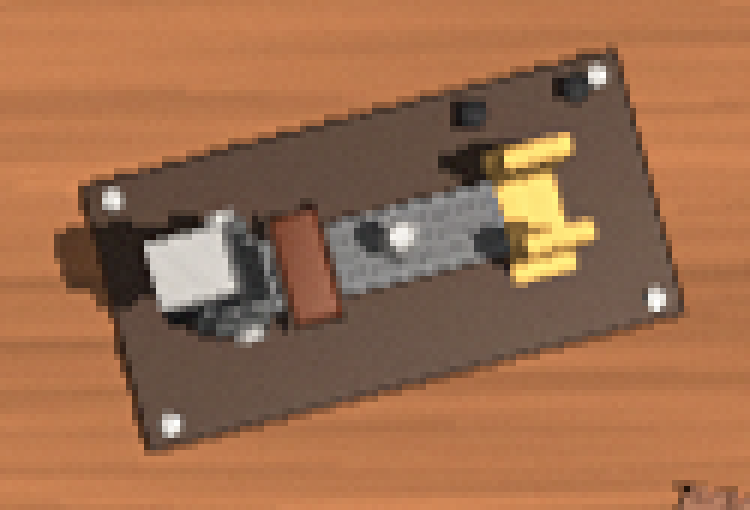

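View pics/z2.png

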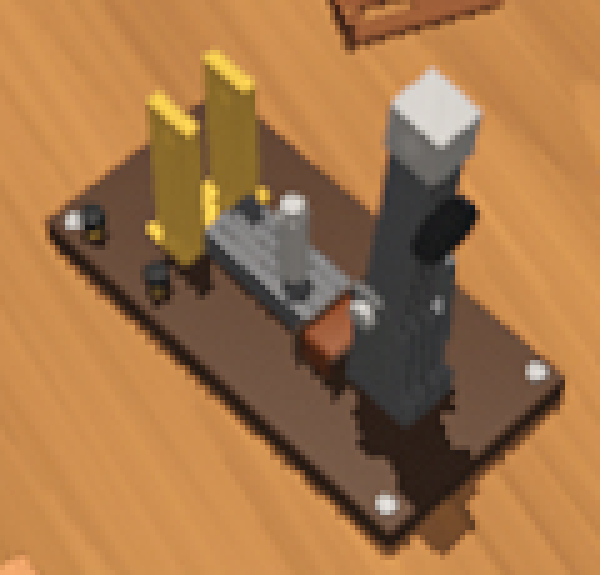

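View pics/z3.png

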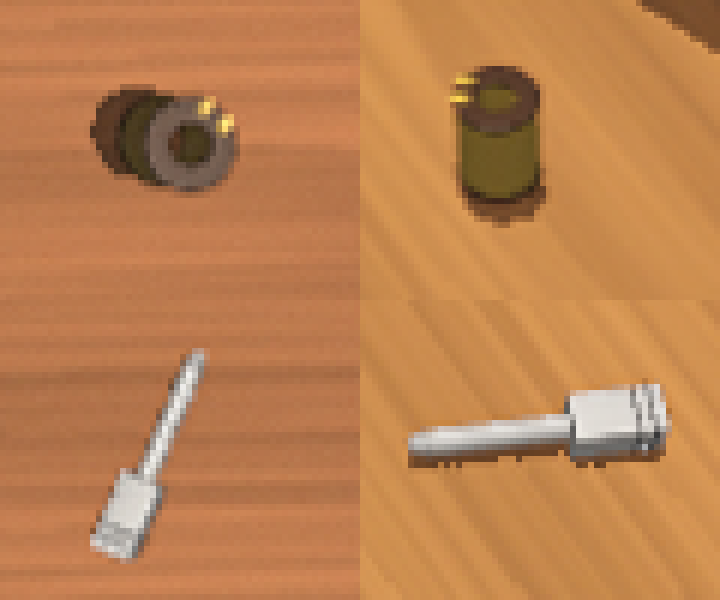

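Run:
```python
from h import *
c=load('top0')
cv2.imwrite('pics/z4.png',cv2.resize(c['color'][300:400,500:640,::-1],None,fx=5,fy=5))
print(proj(c,[0.201,-.539,.214]),proj(c,[0.274,-.511,.385]))
# gradient points
for n,uv,z in[('coiltop',(415+192/6,230+145/6),.055)]: print(n,onz(c,*uv,z))
```

```text
[551.7530844  346.75043669] [575.37328971 329.99042228]
coiltop [ 0.42360747 -0.33115138  0.055     ]
```

View pics/z4.png

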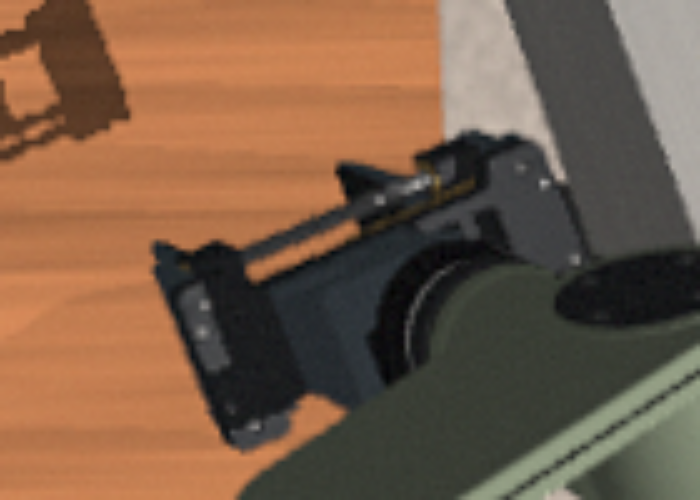

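Run:
```python
from h import *
t=load('top0'); s=load('scene0')
scr=[(111,200),(597,74),(656,300),(171,426)]
P=np.array([onz(t,270+(u+.5)/6-.5,165+(v+.5)/6-.5,.022) for u,v in scr]); print(P.round(4))
cen=P.mean(0); print('board centre',cen, 'dists',[np.linalg.norm(P[i]-P[(i+1)%4]).round(4) for i in range(4)])
yd=(P[0]+P[3]-P[1]-P[2]); yaw=np.arctan2(yd[1],yd[0]); xd=P[0]+P[1]-P[2]-P[3]; print('y yaw',np.degrees(yaw),'x yaw',np.degrees(np.arctan2(xd[1],xd[0])))
print('post top',onz(t,270+400/6-.5,165+235/6-.5,.1),tri([t,s],[(270+400/6-.5,165+235/6-.5),(250+292/5-.5,160+202/5-.5)]))
print('coil', tri([t,s],[(415+192/6-.5,230+145/6-.5),(275+(497-360)/6-.5,100+98/6-.5)]), onz(s,275+(497-360)/6-.5,100+98/6-.5,.055))
# pin: grip top centre
for n,c,uvs,z in[('top',t,[(205+127/6-.5,200+(515-300)/6-.5),(205+200/6-.5,200+(352-300)/6-.5)],None),('scene',s,[(360+(617-360)/6-.5,280+(420-300)/6-.5),(360+(411-360)/6-.5,280+(441-300)/6-.5)],None)]:
    g=onz(c,*uvs[0],.015); e=onz(c,*uvs[1],.010); print(n,g,e,np.linalg.norm(g-e),np.degrees(np.arctan2(*(e-g)[1::-1])))
```

```text
[[ 0.5888  0.1021  0.022 ]
 [ 0.6437 -0.1265  0.022 ]
 [ 0.537  -0.1513  0.022 ]
 [ 0.4831  0.0759  0.022 ]]
board centre [ 0.56317171 -0.02494765  0.022     ] dists [np.float64(0.235), np.float64(0.1094), np.float64(0.2335), np.float64(0.1089)]
y yaw 103.41505827961753 x yaw 13.484305970626847
post top [ 0.5652528  -0.02907194  0.1       ] (array([ 0.56456459, -0.02858568,  0.10171217]), [array([-0.2,  0.2]), array([-0.3, -0. ])])
coil (array([ 0.42422537, -0.33036098,  0.05116621]), [array([-0.2,  0.2]), array([-0.3, -0. ])]) [ 0.42537166 -0.32663617  0.055     ]
top [0.48796017 0.27848972 0.015     ] [0.56360632 0.24454563 0.01      ] 0.08306348066635992 -24.166823532659848
scene [0.48668891 0.28125472 0.015     ] [0.56004789 0.24515193 0.01      ] 0.08191429241700873 -26.203579344124762
```

{"op": "arm_command", "data": {
  "moves": [
    [[0.047, -0.0195, 0, 0, 0.0912], [0.047, -0.0195, 0, 0, 0.0912], [0.047, -0.0195, 0, 0, 0.0912], [0.047, -0.0195, 0, 0, 0.0912], [0.047, -0.0195, 0, 0, 0.0912], [0.047, -0.0195, 0, 0, 0.0912], [0, 0, 0, -0.181, 0.0912], [0, 0, 0, -0.181, 0.0912], [0, 0, 0, -0.181, 0.0912], [0, 0, 0, -0.181, 0.0912], [0, 0, 0, -0.181, 0.0912], [0, 0, 0, -0.181, 0.0912], [0, 0, 0, -0.181, 0.0912], [0, 0, 0, -0.181, 0.0912], [0, 0, 0, 0, 0.0912]]
  ]
}}

```text
clock: 2.02
position: [0.4241, -0.3306, 0.2137]
eef_rot: [0.621, 0.784, -0.0, -0.0]
ft_force: [1.0, 0.5, -0.9]
opening: 0.0913
```

```bash
cat >> h.py <<'E'
def tool():
    from scipy.spatial.transform import Rotation as Ro
    s=robot.state(); R=Ro.from_quat(s['eef_rot']).as_matrix(); return s,s['position'],R
def to(X,st=None):
    s,p,R=tool(); print('clock',round(s['clock'],2),'pos',p.round(4),'yaw',np.degrees(np.arctan2(R[1,0],R[0,0])).round(2),'F',s['ft_force'].round(2),'open',round(s['opening'],4),'-> tool shift',(R.T@(np.asarray(X)-p)).round(4))
E
python3 - <<'E'
from h import *
c=snap('wrist','w1'); to([0.424,-.331,.2]); print(robot.state()['joint_positions'].round(3))
print(proj(c,[.424,-.331,.055]))
E
```

```text
clock 2.08 pos [ 0.4241 -0.3306  0.2137] yaw 103.23 F [ 0.05 -0.11  0.65] open 0.0912 -> tool shift [-0.0004 -0.0002  0.0137]
[-0.683  0.261  1.649 -0.     1.232 -0.914]
[319.52915592 182.98441703]
```

View pics/w1.png

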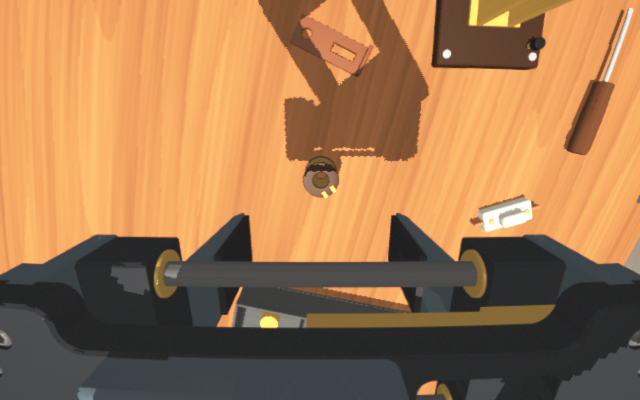

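Run:
```python
from h import *
c=load('w1')
cv2.imwrite('pics/w1z.png',cv2.resize(c['color'][140:215,280:365,::-1],None,fx=8,fy=8,interpolation=cv2.INTER_NEAREST))
```

```text
(no output)
```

View pics/w1z.png

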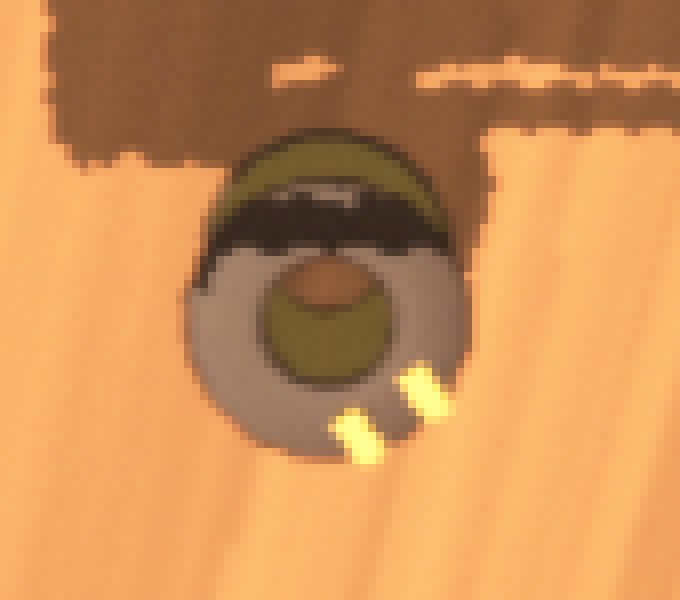

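Run:
```python
from h import *
c=load('w1'); X=onz(c,280+328/8-.5,140+319/8-.5,.055); print(X); to([X[0],X[1],.018])
```

```text
[ 0.42411441 -0.3264079   0.055     ]
clock 2.08 pos [ 0.4241 -0.3306  0.2137] yaw 103.23 F [ 0.05 -0.11  0.65] open 0.0912 -> tool shift [0.004  0.001  0.1957]
```

{"op": "arm_command", "data": {
  "moves": [
    [[0.0025, 0.0005, 0.04, 0, 0.0912], [0, 0, 0.05, 0, 0.0912], [0, 0, 0.05, 0, 0.0912], [0, 0, 0.03, 0, 0.0912], [0, 0, 0.019, 0, 0.0912], [0, 0, 0.01, 0, 0.0912], [0, 0, 0, 0, 0.0912], [0, 0, 0, 0, 0.03], [0, 0, 0, 0, 0.03], [0, 0, 0, 0, 0.03], [0, 0, 0, 0, 0.03], [0, 0, 0, 0, 0.03], [0, 0, 0, 0, 0.03], [0, 0, 0, 0, 0.03]]
  ],
  "newtons": 25
}}

```text
clock: 3.82
position: [0.4242, -0.3282, 0.0151]
eef_rot: [0.62, 0.785, -0.0, 0.0]
ft_force: [0.1, 0.3, 1.3]
opening: 0.044
```

{"op": "arm_command", "data": {
  "moves": [
    [[0, 0, -0.02, 0, 0.03], [0, 0, -0.05, 0, 0.03], [0, 0, -0.06, 0, 0.03], [0, 0, -0.05, 0, 0.03], [0.029, 0.0345, 0, 0, 0.03], [0.029, 0.0345, 0, 0, 0.03], [0.029, 0.0345, 0, 0, 0.03], [0.029, 0.0345, 0, 0, 0.03], [0.029, 0.0345, 0, 0, 0.03], [0.029, 0.0345, 0, 0, 0.03], [0, 0, 0, 0, 0.03], [0, 0, 0, 0, 0.03]]
  ]
}}

```text
clock: 5.32
position: [0.5845, -0.111, 0.1943]
eef_rot: [0.62, 0.785, -0.001, -0.001]
ft_force: [-0.9, -0.6, -1.6]
opening: 0.0442
```

Run:
```python
from h import *
c=snap('wrist','w2'); snap('scene','s2');to([0.565,-.029,.2]); print(proj(c,[.565,-.029,.1]))
```

```text
clock 5.42 pos [ 0.5843 -0.1117  0.1947] yaw 103.35 F [ 0.46 -0.29 -2.59] open 0.0443 -> tool shift [ 0.0849  0.0003 -0.0053]
[319.84496776 108.37667055]
```

View pics/w2.png

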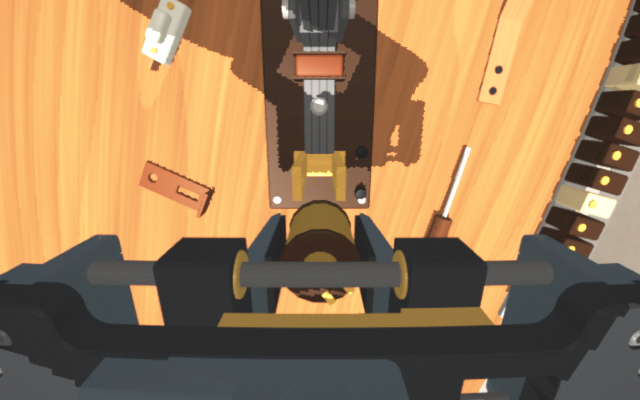

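View pics/s2.png

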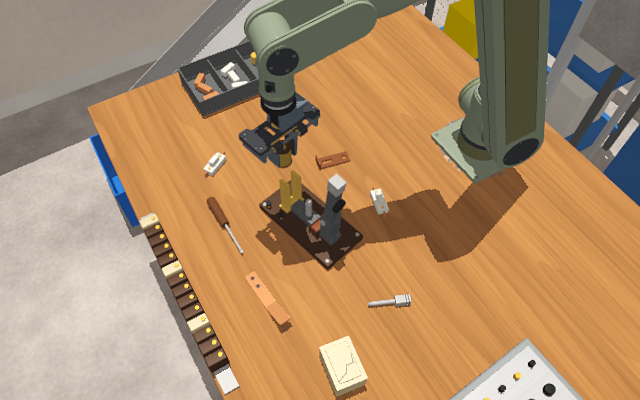

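Run:
```python
from h import *
c=load('w2')['color'][:,:,::-1]
a=cv2.resize(c[80:130,290:350],None,fx=6,fy=6,interpolation=cv2.INTER_NEAREST)
b=cv2.resize(c[195:310,270:370],None,fx=5,fy=5,interpolation=cv2.INTER_NEAREST)
cv2.imwrite('pics/w2a.png',a);cv2.imwrite('pics/w2b.png',b)
```

```text
(no output)
```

View pics/w2a.png

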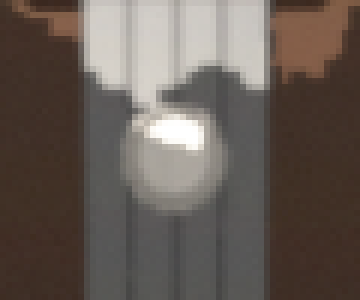

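View pics/w2b.png

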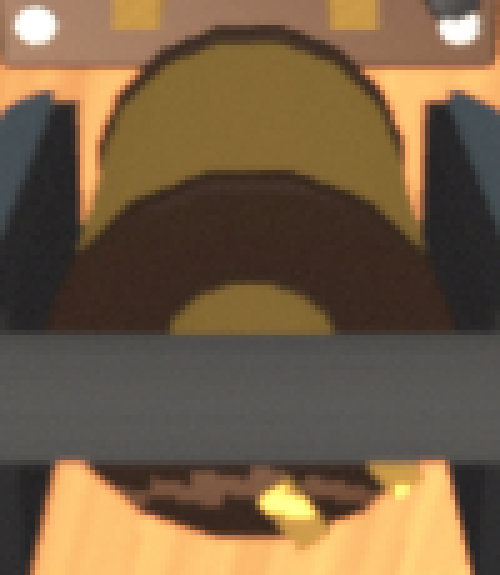

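Run:
```python
from h import *
c=load('w2'); s,p,R=tool()
P=onz(c,290+175/6-.5,80+157/6-.5,.094); print('post',P)
zt=p[2]-.0151+.055
f=lambda u,v:onz(c,270+u/5-.5,195+v/5-.5,zt)
for n,q in[('front',(252,172)),('front2',(252,186)),('rear',(250,535)),('holefront',(250,282)),('holeL',(170,333)),('holeR',(332,333))]:
    print(n,(R.T@(f(*q)-p)).round(4))
print('post rel tool',(R.T@(P-p)).round(4))
```

```text
post [ 0.56333748 -0.02677368  0.094     ]
front [ 0.0239  0.0006 -0.0399]
front2 [ 0.0224  0.0006 -0.0399]
rear [-0.0189  0.0005 -0.0399]
holefront [ 0.0117  0.0004 -0.0399]
holeL [ 0.0059 -0.0079 -0.0399]
holeR [ 0.0059  0.009  -0.0399]
post rel tool [ 0.0875 -0.0007  0.1007]
```

Run:
```python
from h import *
s=load('scene0'); print('scene post',onz(s,250+292/5-.5,160+202/5-.5,.1))
c=robot.camera('top'); c=snap('top','t2'); w=load('scene0')
b=load('s2')['color'][:,:,::-1]
cv2.imwrite('pics/s2z.png',cv2.resize(b[120:240,240:350],None,fx=6,fy=6,interpolation=cv2.INTER_NEAREST))
S=load('s2'); _,p,R=tool(); X=p+R@[.0022,0,-.0399]; print('coil top pred scene',(proj(S,X)-[240,120])*6, (proj(S,p)-[240,120])*6, 'bottom',(proj(S,p+R@[.0022,0,.0151])-[240,120])*6)
```

```text
scene post [ 0.56342817 -0.02914931  0.1       ]
coil top pred scene [252.98312591 157.36321142] [254.37177462 219.46749634] bottom [259.94549366 246.33552488]
```

View pics/s2z.png

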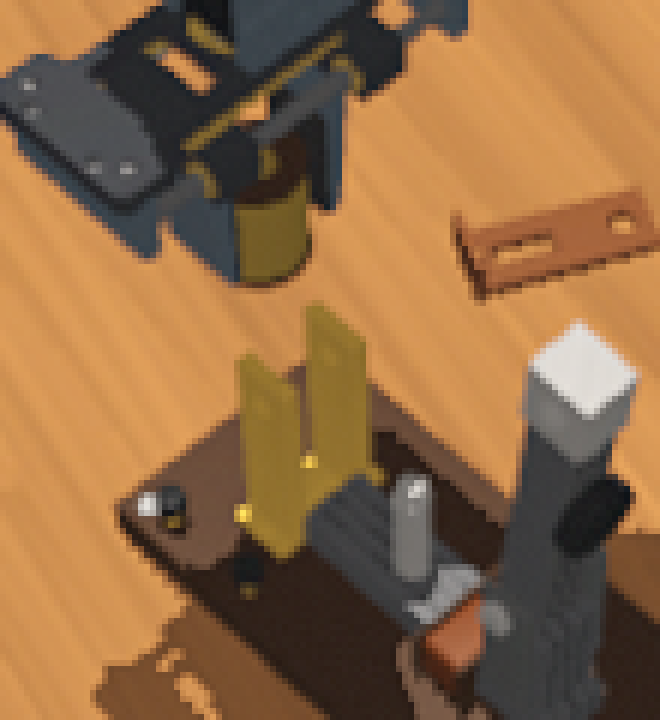

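{"op": "arm_command", "data": {
  "moves": [
    [[0.028, -0.001, 0, 0, 0.03], [0.028, 0, 0, 0, 0.03], [0.0285, 0, 0, 0, 0.03], [0, 0, 0.03, 0, 0.03], [0, 0, 0.03, 0, 0.03], [0, 0, 0.016, 0, 0.03], [0, 0, 0, 0, 0.03]]
  ]
}}

```text
clock: 6.4
position: [0.5639, -0.0294, 0.1182]
eef_rot: [0.62, 0.785, -0.001, -0.001]
ft_force: [-0.3, 0.5, -1.7]
opening: 0.0442
```

Run:
```python
from h import *
c=snap('scene','s3');d=snap('top','t3');to([0.5634,-.0285,.055])
a=cv2.resize(c['color'][150:240,270:370,::-1],None,fx=7,fy=7,interpolation=cv2.INTER_NEAREST)
cv2.imwrite('pics/s3z.png',a)
```

```text
clock 6.5 pos [ 0.5653 -0.0293  0.1199] yaw 103.37 F [-0.71 -0.58 -1.21] open 0.0441 -> tool shift [ 0.0013 -0.0018  0.0649]
```

View pics/s3z.png

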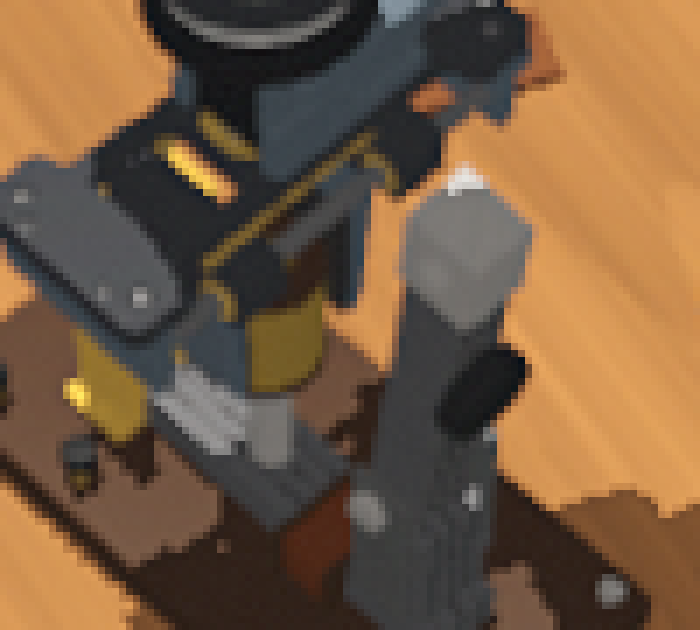

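Run:
```python
from h import *
for i in range(4): to([0.5634,-.0285,.055]); c=robot.camera('scene')
print(robot.state()['qvel'].round(3))
snap('scene','s4');snap('wrist','w4')
a=cv2.resize(load('s4')['color'][180:220,290:330,::-1],None,fx=14,fy=14,interpolation=cv2.INTER_NEAREST)
cv2.imwrite('pics/s4z.png',a)
```

```text
clock 6.5 pos [ 0.5653 -0.0293  0.1199] yaw 103.37 F [-0.71 -0.58 -1.21] open 0.0441 -> tool shift [ 0.0013 -0.0018  0.0649]
clock 6.55 pos [ 0.5655 -0.0292  0.1201] yaw 103.38 F [-0.31 -0.41 -1.56] open 0.044 -> tool shift [ 0.0012 -0.002   0.0651]
clock 6.6 pos [ 0.5655 -0.0291  0.1202] yaw 103.39 F [-0.11 -0.53 -1.34] open 0.0442 -> tool shift [ 0.0012 -0.002   0.0652]
clock 6.65 pos [ 0.5654 -0.0291  0.1201] yaw 103.39 F [-0.61  0.86 -0.75] open 0.0438 -> tool shift [ 0.0011 -0.0019  0.0651]
[ 0.001  0.004  0.007  0.    -0.001 -0.001]
```

View pics/s4z.png

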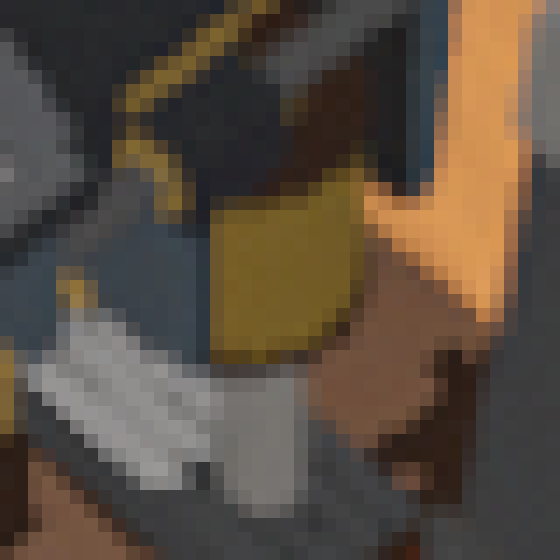

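View pics/w4.png

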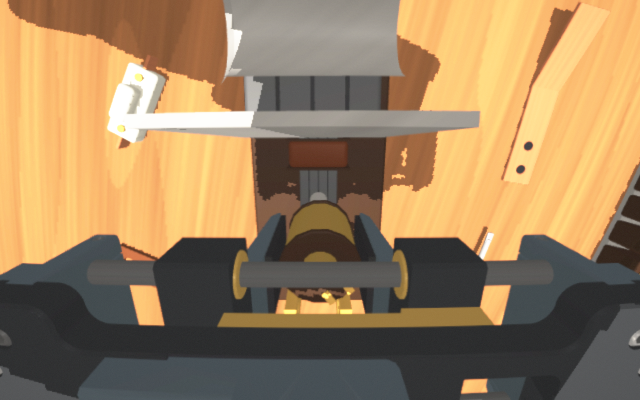

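Run:
```python
from h import *
c=load('w4'); s,p,R=tool()
cv2.imwrite('pics/w4z.png',cv2.resize(c['color'][160:230,280:360,::-1],None,fx=8,fy=8,interpolation=cv2.INTER_NEAREST))
for x in(.004,.006,.008,.010,.012):
    print(x,[(proj(c,p+R@np.array([x,0,p[2]-z]))-[280,160])*8 for z in(.04,.06,.09)])
print('coil bottom front', (proj(c,p+R@np.array([.0242,0,.0151]))-[280,160])*8, 'top front',(proj(c,p+R@np.array([.0242,0,-.0399]))-[280,160])*8)
```

```text
0.004 [array([315.03652447, 303.29843464]), array([314.76438641, 355.89753993]), array([314.26511905, 452.48614925])]
0.006 [array([315.02165678, 286.74745008]), array([314.74765419, 338.1541369 ]), array([314.24467436, 432.60596645])]
0.008 [array([315.00674484, 270.12672111]), array([314.73086814, 320.32903885]), array([314.22415454, 412.61960066])]
0.01 [array([314.99178873, 253.43608317]), array([314.71402837, 302.4220225 ]), array([314.20355972, 392.52668338])]
0.012 [array([314.97678855, 236.67537498]), array([314.697135  , 284.43286877]), array([314.18289008, 372.32685209])]
coil bottom front [313.737959   290.38060179] top front [311.97259169 533.49124006]
```

View pics/w4z.png

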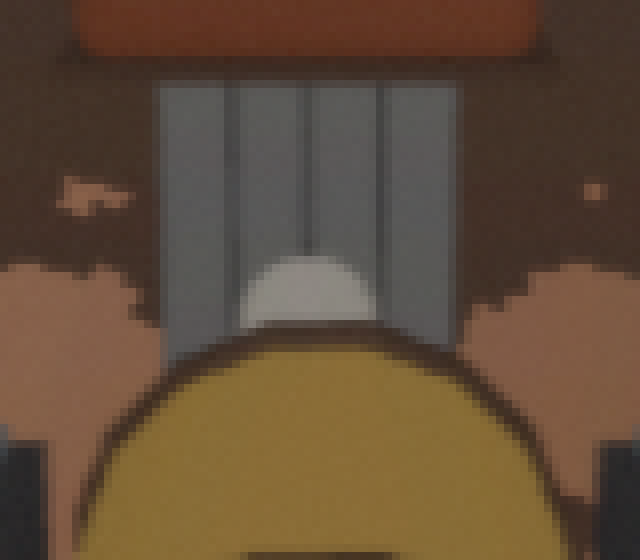

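{"op": "arm_command", "data": {
  "moves": [
    [[0.0025, -0.0015, 0, 0, 0.03], [0, 0, 0, 0, 0.03], [0, 0, 0, 0, 0.03]]
  ]
}}

```text
clock: 7.18
position: [0.5625, -0.0268, 0.119]
eef_rot: [0.62, 0.785, -0.0, 0.0]
ft_force: [-0.0, 0.1, -1.7]
opening: 0.0441
```

Run:
```python
from h import *
c=snap('scene','s5');d=snap('wrist','w5');t=snap('top','t5');to([0.5634,-.0285,.055])
a=cv2.resize(c['color'][170:220,285:335,::-1],None,fx=10,fy=10,interpolation=cv2.INTER_NEAREST)
cv2.imwrite('pics/s5z.png',a)
a=cv2.resize(d['color'][170:240,280:360,::-1],None,fx=8,fy=8,interpolation=cv2.INTER_NEAREST)
cv2.imwrite('pics/w5z.png',a)
a=cv2.resize(t['color'][165:255,270:395,::-1],None,fx=6,fy=6,interpolation=cv2.INTER_NEAREST)
cv2.imwrite('pics/t5z.png',a)
```

```text
clock 7.33 pos [ 0.5626 -0.0268  0.1189] yaw 103.41 F [-0.11  0.4  -2.47] open 0.0439 -> tool shift [-0.0018  0.0004  0.0639]
```

View pics/s5z.png

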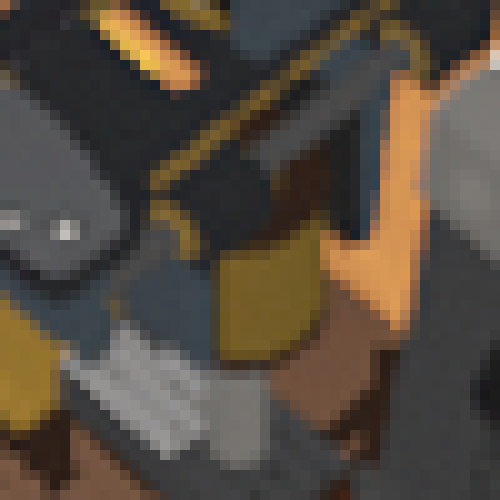

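View pics/w5z.png

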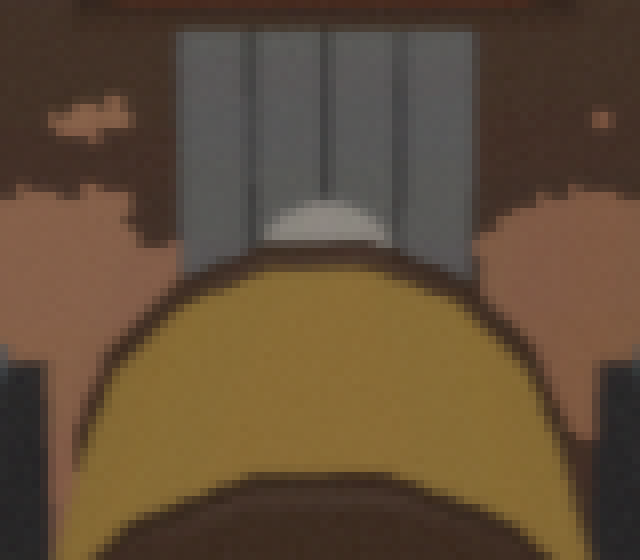

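View pics/t5z.png

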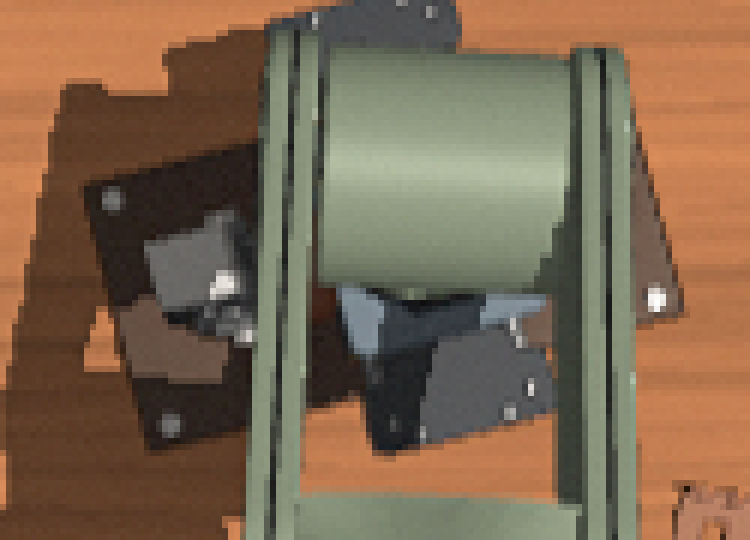

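{"op": "arm_command", "data": {
  "moves": [
    [[0, 0, 0.005, 0, 0.03], [0, 0, 0.005, 0, 0.03], [0, 0, 0.005, 0, 0.03], [0, 0, 0.003, 0, 0.03], [0, 0, 0, 0, 0.03]]
  ]
}}

```text
clock: 7.95
position: [0.5625, -0.0269, 0.1006]
eef_rot: [0.62, 0.785, -0.0, -0.0]
ft_force: [0.5, 0.6, -2.3]
opening: 0.044
```

Run:
```python
from h import *
c=snap('scene','s6');d=snap('wrist','w6');to([0.5634,-.0285,.055]); print(robot.state()['moment'])
a=cv2.resize(c['color'][170:220,285:335,::-1],None,fx=10,fy=10,interpolation=cv2.INTER_NEAREST)
b=cv2.resize(d['color'][170:240,280:360,::-1],None,fx=5,fy=5,interpolation=cv2.INTER_NEAREST); b=cv2.copyMakeBorder(b,0,150,0,0,0)
cv2.imwrite('pics/s6z.png',np.hstack([a,b[:500]]))
```

```text
clock 8.05 pos [ 0.5625 -0.0268  0.101 ] yaw 103.41 F [ 0.02 -0.39 -1.76] open 0.044 -> tool shift [-0.0019  0.0005  0.046 ]
[-0.00485229 -0.13025161 -0.02131759]
```

View pics/s6z.png

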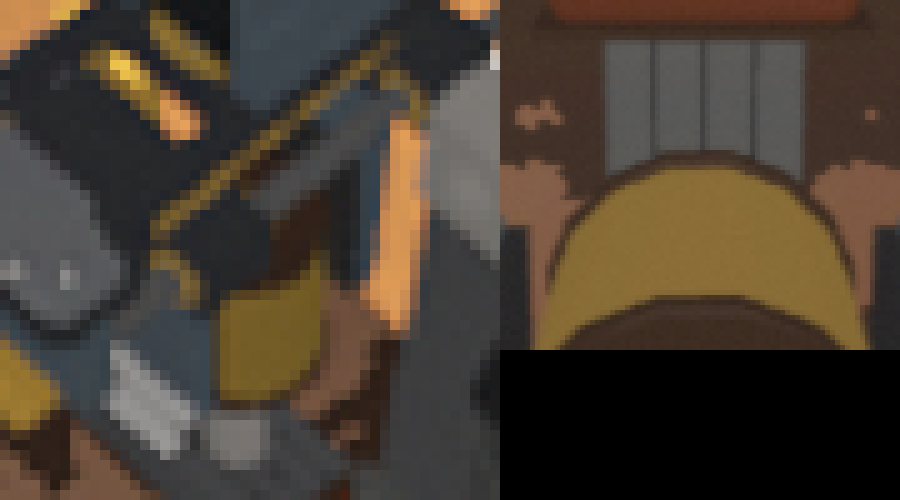

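{"op": "arm_command", "data": {
  "moves": [
    [[0, 0, 0.008, 0, 0.03], [0, 0, 0.008, 0, 0.03], [0, 0, 0.008, 0, 0.03], [0, 0, 0.008, 0, 0.03], [0, 0, 0.006, 0, 0.03], [0, 0, 0.004, 0, 0.03], [0, 0, 0, 0, 0.03]]
  ]
}}

```text
clock: 8.93
position: [0.5624, -0.0269, 0.0586]
eef_rot: [0.62, 0.785, -0.0, -0.0]
ft_force: [0.2, -0.4, -2.3]
opening: 0.0439
```

{"op": "arm_command", "data": {
  "moves": [
    [[0, 0, 0.002, 0, 0.03], [0, 0, 0.002, 0, 0.03], [0, 0, 0.001, 0, 0.03], [0, 0, 0, 0, 0.03]]
  ]
}}

```text
clock: 9.43
position: [0.5626, -0.0268, 0.0551]
eef_rot: [0.62, 0.785, 0.0, 0.0]
ft_force: [-2.3, 0.6, 6.2]
opening: 0.044
```

{"op": "arm_command", "data": {
  "moves": [
    [[0, 0, 0, 0, 0.06], [0, 0, 0, 0, 0.07], [0, 0, 0, 0, 0.07], [0, 0, -0.01, 0, 0.07], [0, 0, -0.03, 0, 0.07], [0, 0, -0.06, 0, 0.07], [-0.03, 0, -0.05, 0, 0.07], [-0.05, 0, -0.03, 0, 0.07], [0, 0, 0, 0, 0.07], [0, 0, 0, 0, 0.07]]
  ]
}}

```text
clock: 10.68
position: [0.5805, -0.1044, 0.2336]
eef_rot: [0.62, 0.785, -0.0, -0.001]
ft_force: [-0.5, 0.4, -0.2]
opening: 0.0703
```

Run:
```python
from h import *
c=snap('scene','s7');d=snap('wrist','w7');to([0.5634,-.0285,.1])
a=cv2.resize(c['color'][150:270,250:370,::-1],None,fx=5,fy=5,interpolation=cv2.INTER_NEAREST)
cv2.imwrite('pics/s7z.png',a)
```

```text
clock 10.78 pos [ 0.5802 -0.1036  0.2329] yaw 103.46 F [-0.69 -0.96 -0.52] open 0.0701 -> tool shift [0.0768 0.0014 0.133 ]
```

View pics/s7z.png

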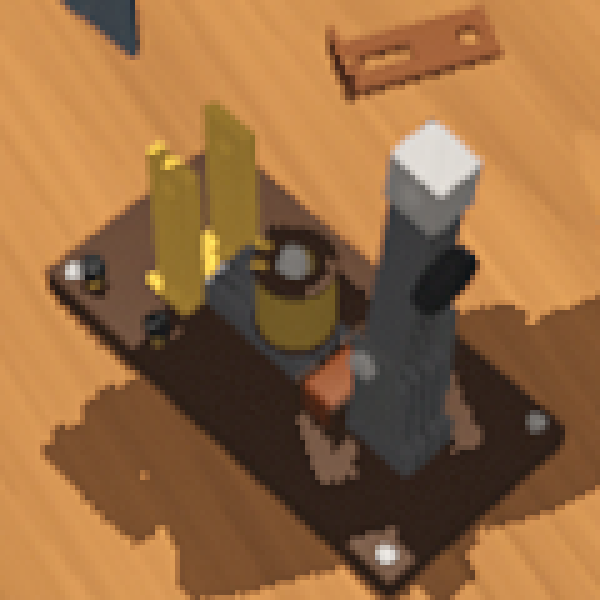

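View pics/w7.png

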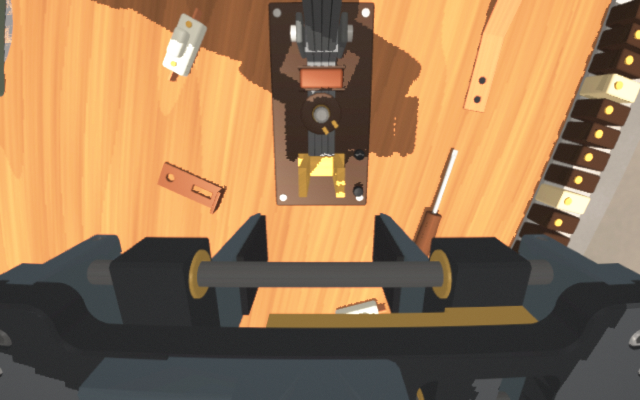

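Run:
```python
from h import *
t=load('top0'); s=load('scene0')
X,r=tri([t,s],[(270+190/6-.5,165+268/6-.5),(250+434/5-.5,160+108/5-.5)]); print(X,r)
po=np.array([.563,-.027]); Y=np.array([-.2317,.9728]); Xd=np.array([.9728,.2317])
d=X[:2]-po; print('tester x,y',d@Xd,d@Y,'theta',np.arctan2(X[2]-.112,-(d@Y-.075)),'r',np.hypot(X[2]-.112,d@Y-.075))
```

```text
[0.54353143 0.05857946 0.26730355] [array([-0.1,  0.1]), array([-0.2, -0. ])]
tester x,y 0.0008897328561951294 0.08776256537262536 theta 1.6527902783359107 r 0.15582706807936056
```

{"op": "arm_command", "data": {
  "moves": [
    [[0, 0, -0.04, 0, 0], [0, 0, -0.04, 0, 0], [0.05, 0.0015, 0, 0, 0], [0.056, 0, 0, 0, 0], [0.056, 0, 0, 0, 0], [0.056, 0, 0, 0, 0], [0, 0, 0, 0, 0], [0, 0, 0.035, 0, 0], [0, 0, 0.035, 0, 0], [0, 0, 0, 0, 0], [0, 0, 0, 0, 0]]
  ],
  "newtons": 15
}}

```text
clock: 12.15
position: [0.5326, 0.1076, 0.2449]
eef_rot: [0.62, 0.785, 0.0, 0.001]
ft_force: [-0.7, -0.5, 1.6]
opening: 0.0004
```

Run:
```python
from h import *
c=snap('scene','s8');to([0.563,-.027,.24])
a=cv2.resize(c['color'][60:270,220:420,::-1],None,fx=3,fy=3,interpolation=cv2.INTER_NEAREST)
cv2.imwrite('pics/s8z.png',a)
```

```text
clock 12.2 pos [0.5329 0.1077 0.2454] yaw 103.4 F [-0.11  0.28  0.66] open 0.0006 -> tool shift [-0.138  -0.002   0.0055]
```

View pics/s8z.png

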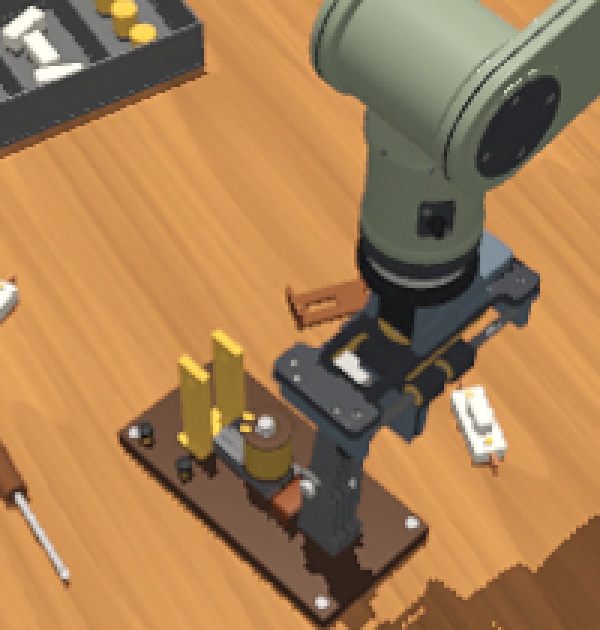

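{"op": "arm_command", "data": {
  "moves": [
    [[-0.016, -0.002, -0.001, 0, 0], [-0.016, 0, -0.001, 0, 0], [-0.015, 0, 0, 0, 0], [-0.015, 0, 0, 0, 0], [-0.0165, 0, 0.004, 0, 0], [-0.0165, 0, 0.004, 0, 0], [0, 0, 0, 0, 0]]
  ]
}}

```text
clock: 13.08
position: [0.5524, 0.0131, 0.2381]
eef_rot: [0.62, 0.784, -0.0, 0.001]
ft_force: [-0.7, -0.2, 0.1]
opening: 0.0006
```

Run:
```python
from h import *
c=snap('scene','s9');to([0.563,-.027,.24])
a=cv2.resize(c['color'][60:270,220:420,::-1],None,fx=3,fy=3,interpolation=cv2.INTER_NEAREST)
cv2.imwrite('pics/s9z.png',a)
```

```text
clock 13.12 pos [0.552  0.0135 0.2379] yaw 103.33 F [1.14 0.32 0.78] open 0.0005 -> tool shift [-0.042   0.0013 -0.002 ]
```

View pics/s9z.png

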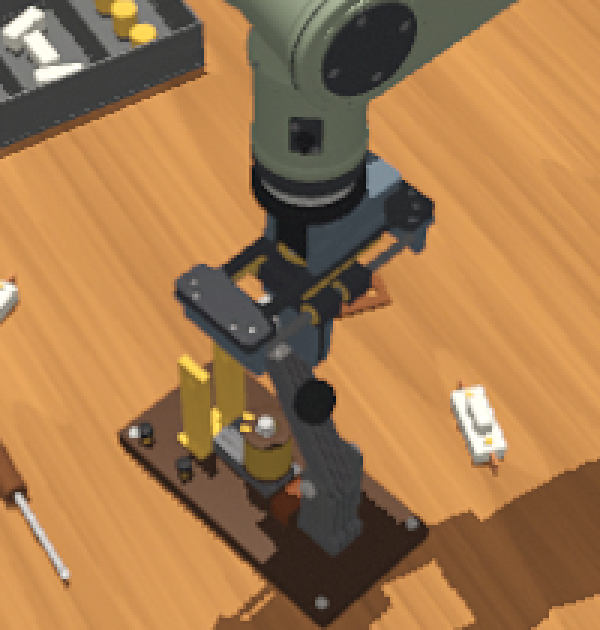

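{"op": "arm_command", "data": {
  "moves": [
    [[-0.0145, 0.001, 0.008, 0, 0], [-0.0145, 0, 0.008, 0, 0], [-0.0125, 0, 0.011, 0, 0], [-0.0125, 0, 0.0115, 0, 0], [-0.0078, 0, 0.011, 0, 0], [-0.0078, 0, 0.011, 0, 0], [-0.0065, 0, 0.0115, 0, 0], [0, 0, 0, 0, 0]]
  ]
}}

```text
clock: 14.12
position: [0.5705, -0.0595, 0.1645]
eef_rot: [0.62, 0.785, -0.001, -0.0]
ft_force: [0.1, -0.1, 0.3]
opening: 0.0004
```

Run:
```python
from h import *
c=snap('scene','s10');to([0.563,-.027,.24])
a=cv2.resize(c['color'][60:270,220:420,::-1],None,fx=3,fy=3,interpolation=cv2.INTER_NEAREST)
cv2.imwrite('pics/s10z.png',a)
```

```text
clock 14.18 pos [ 0.5708 -0.0593  0.1653] yaw 103.4 F [0.8  0.11 0.46] open 0.0007 -> tool shift [ 0.0332 -0.0002 -0.0748]
```

View pics/s10z.png

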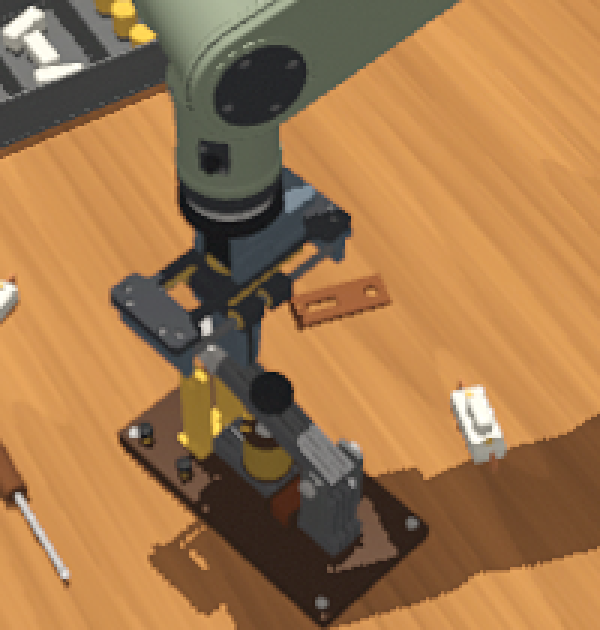

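{"op": "arm_command", "data": {
  "moves": [
    [[0, 0, -0.03, 0, 0], [0.018, 0, 0, 0, 0], [0.018, 0, 0, 0, 0], [0, 0, 0.02, 0, 0], [0, 0, 0.012, 0, 0], [0, 0, 0.01, 0, 0], [0, 0, 0.008, 0, 0], [0, 0, 0.005, 0, 0], [0, 0, 0.003, 0, 0], [0, 0, 0, 0, 0]]
  ]
}}

```text
clock: 15.42
position: [0.5624, -0.0236, 0.1377]
eef_rot: [0.62, 0.785, 0.0, -0.0]
ft_force: [1.4, -0.6, 1.9]
opening: 0.0003
```

{"op": "arm_command", "data": {
  "moves": [
    [[0, 0, 0.002, 0, 0], [0, 0, 0.002, 0, 0], [0, 0, 0.001, 0, 0], [0, 0, 0, 0, 0]]
  ]
}}

```text
clock: 15.92
position: [0.5625, -0.024, 0.1362]
eef_rot: [0.62, 0.785, 0.001, 0.001]
ft_force: [-5.0, -1.9, 19.6]
opening: 0.0008
```

{"op": "arm_command", "data": {
  "moves": [
    [[0, 0, -0.03, 0, 0], [0, 0, -0.05, 0, 0.06], [0.0445, 0, 0, 0, 0.06], [0.0445, 0, 0, 0, 0.06], [0.0445, 0, 0, 0, 0.06], [0.0445, 0, 0, 0, 0.06], [0.0445, 0, 0, 0, 0.06], [0.0445, 0, 0, 0, 0.06], [0.0445, -0.002, 0, 0, 0.06], [0, 0, 0, -0.18, 0.06], [0, 0, 0, -0.18, 0.06], [0, 0, 0, -0.18, 0.06], [0, 0, 0, -0.18, 0.06], [0, 0, 0, -0.18, 0.06], [0, 0, 0, 0, 0.06], [0, 0, 0, 0, 0.06]]
  ]
}}

```text
clock: 17.92
position: [0.4876, 0.2788, 0.2125]
eef_rot: [0.218, 0.976, -0.0, -0.001]
ft_force: [0.3, -0.2, -0.1]
opening: 0.06
```

Run:
```python
from h import *
c=snap('scene','s11');d=snap('wrist','w11');to([0.4875,.280,.0])
a=cv2.resize(c['color'][140:290,240:390,::-1],None,fx=4,fy=4,interpolation=cv2.INTER_NEAREST)
cv2.imwrite('pics/s11z.png',a)
```

```text
clock 18.02 pos [0.4879 0.2788 0.2127] yaw 154.88 F [0.35 0.57 0.82] open 0.06 -> tool shift [0.0008 0.001  0.2127]
```

View pics/s11z.png

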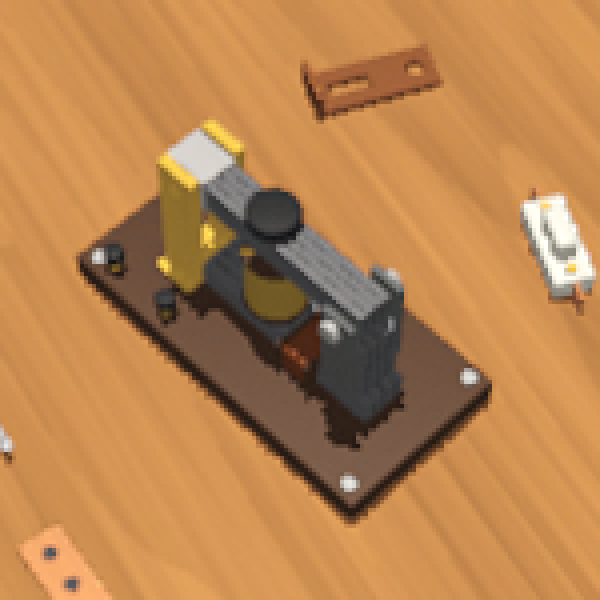

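View pics/w11.png

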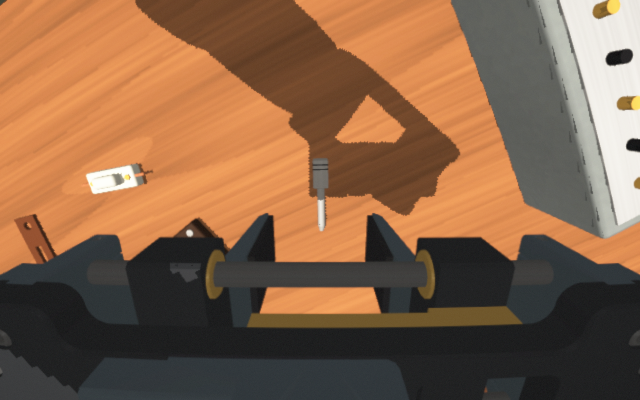

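Run:
```python
from h import *
d=load('w11')
cv2.imwrite('pics/w11z.png',cv2.resize(d['color'][150:240,290:350,::-1],None,fx=8,fy=8,interpolation=cv2.INTER_NEAREST))
```

```text
(no output)
```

View pics/w11z.png

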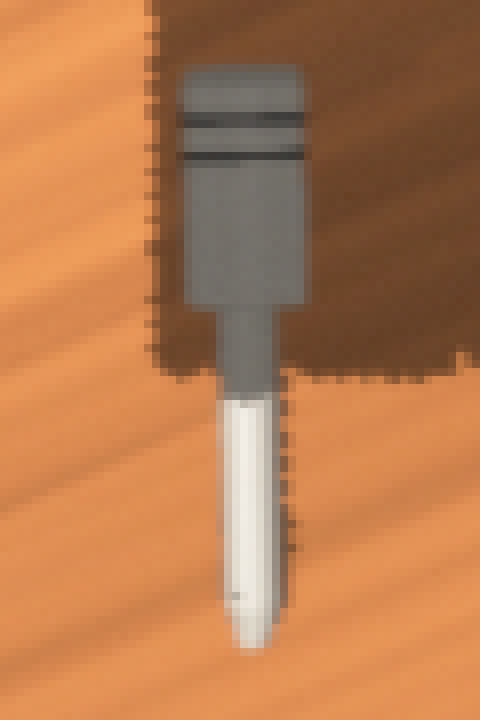

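Run:
```python
from h import *
c=load('w11'); s,p,R=tool()
f=lambda u,v,z:onz(c,290+u/8-.5,150+v/8-.5,z)
sh=f(247,305,.02); tip=f(252,648,.01); tl=f(243,78,.02)
print(sh,tip,tl,np.linalg.norm((tip-sh)[:2]),np.linalg.norm((tl-sh)[:2]))
d=(tip-tl)[:2]; print('yaw',np.degrees(np.arctan2(d[1],d[0])))
for n,q in(('sh',sh),('tip',tip),('tail',tl)): print(n,(R.T@(q-p)).round(4))
```

```text
[0.50201915 0.27342378 0.02      ] [0.56200972 0.24628678 0.01      ] [0.46738385 0.28895613 0.02      ] 0.06584288736945142 0.03795862858071191
yaw -24.271894723262903
sh [-0.0152  0.0012  0.1927]
tip [-0.081   0.0021  0.2026]
tail [0.0228 0.0006 0.1927]
```

{"op": "arm_command", "data": {
  "moves": [
    [[0.006, 0.001, 0.05, -0.014, 0.06], [0, 0, 0.06, 0, 0.06], [0, 0, 0.05, 0, 0.06], [0, 0, 0.03, 0, 0.06], [0, 0, 0.014, 0, 0.06], [0, 0, 0.005, 0, 0.06], [0, 0, 0, 0, 0.06], [0, 0, 0, 0, 0.005], [0, 0, 0, 0, 0.005], [0, 0, 0, 0, 0.005], [0, 0, 0, 0, 0.005], [0, 0, 0, 0, 0.005], [0, 0, 0, 0, 0.005]]
  ],
  "newtons": 35
}}

```text
clock: 19.65
position: [0.4831, 0.282, 0.004]
eef_rot: [0.21, 0.978, -0.0, -0.0]
ft_force: [-0.5, -0.9, 2.4]
opening: 0.0195
```

{"op": "arm_command", "data": {
  "moves": [
    [[0, 0, -0.02, 0, 0.005], [0, 0, -0.06, 0, 0.005], [0, 0, -0.06, 0, 0.005], [0, 0, -0.05, 0, 0.005], [0, 0, 0, -0.1645, 0.005], [0, 0, 0, -0.1645, 0.005], [0, 0, 0, -0.1645, 0.005], [0, 0, 0, -0.1645, 0.005], [0.0147, -0.048, 0, 0, 0.005], [0.0147, -0.048, 0, 0, 0.005], [0.0147, -0.048, 0, 0, 0.005], [0.0147, -0.048, 0, 0, 0.005], [0.0147, -0.048, 0, 0, 0.005], [0.0147, -0.048, 0, 0, 0.005], [0.0147, -0.048, 0, 0, 0.005], [0.0147, -0.048, 0, 0, 0.005], [0, 0, 0, 0, 0.005], [0, 0, 0, 0, 0.005]]
  ]
}}

```text
clock: 21.9
position: [0.4579, -0.1183, 0.1935]
eef_rot: [-0.117, 0.993, 0.0, -0.0]
ft_force: [0.0, 0.3, -1.4]
opening: 0.0196
```

Run:
```python
from h import *
c=snap('scene','s12');d=snap('wrist','w12');to([0.4582,-.1187,.106])
a=cv2.resize(c['color'][80:230,210:360,::-1],None,fx=4,fy=4,interpolation=cv2.INTER_NEAREST)
cv2.imwrite('pics/s12z.png',a)
```

```text
clock 22.0 pos [ 0.4582 -0.1176  0.1937] yaw -166.45 F [ 0.95  0.55 -1.95] open 0.0201 -> tool shift [ 0.0002 -0.0011  0.0877]
```

View pics/s12z.png

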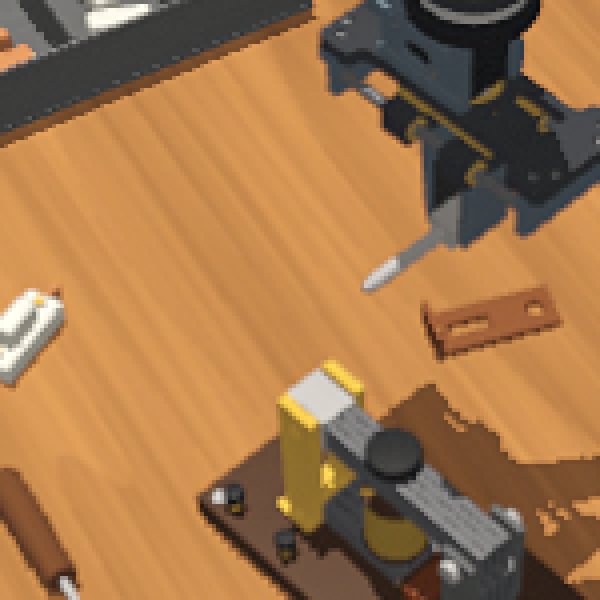

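View pics/w12.png

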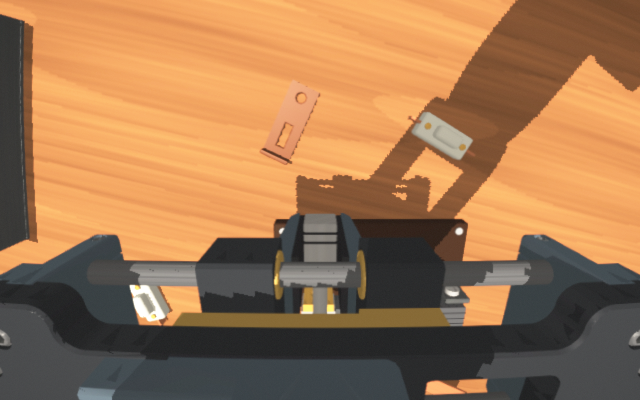

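{"op": "arm_command", "data": {
  "moves": [
    [[0, -0.001, 0.04, 0, 0.005], [0, 0, 0.035, 0, 0.005], [0, 0, 0.0127, 0, 0.005], [0, 0, 0, 0, 0.005], [0, 0, 0, 0, 0.005]]
  ]
}}

```text
clock: 22.62
position: [0.4597, -0.1197, 0.1075]
eef_rot: [-0.118, 0.993, -0.001, 0.001]
ft_force: [0.0, -0.5, -1.7]
opening: 0.0193
```

Run:
```python
from h import *
c=snap('scene','s13');d=snap('wrist','w13');e=snap('top','t13');to([0.4582,-.1187,.106])
a=cv2.resize(c['color'][120:220,240:340,::-1],None,fx=6,fy=6,interpolation=cv2.INTER_NEAREST)
cv2.imwrite('pics/s13z.png',a)
cv2.imwrite('pics/w13z.png',cv2.resize(d['color'][200:340,240:400,::-1],None,fx=5,fy=5,interpolation=cv2.INTER_NEAREST))
cv2.imwrite('pics/t13z.png',cv2.resize(e['color'][165:265,300:420,::-1],None,fx=6,fy=6,interpolation=cv2.INTER_NEAREST))
# predicted
po=np.array([.5628,-.0270]);Y=np.array([-.2317,.9728]);Xd=np.array([.9728,.2317])
q=po-.023*Xd-.065*Y; en=np.r_[q,.112]; s,p,R=tool()
print('entry',en,'scene',(proj(c,en)-[240,120])*6,'top',(proj(e,en)-[300,165])*6)
tip=p+R@[-.0852,0,-.006]; print('tip',tip,'scene',(proj(c,tip)-[240,120])*6,'top',(proj(e,tip)-[300,165])*6)
```

```text
clock 22.77 pos [ 0.4593 -0.1199  0.1074] yaw -166.52 F [ 0.14 -0.71 -1.79] open 0.0198 -> tool shift [0.0008 0.0014 0.0014]
entry [ 0.5554861 -0.0955611  0.112    ] scene [343.55330007 342.86017471] top [370.5967972  249.58093846]
tip [ 0.5421452  -0.10000683  0.11353507] scene [365.74466588 320.44930865] top [381.85980783 279.71510144]
```

View pics/s13z.png

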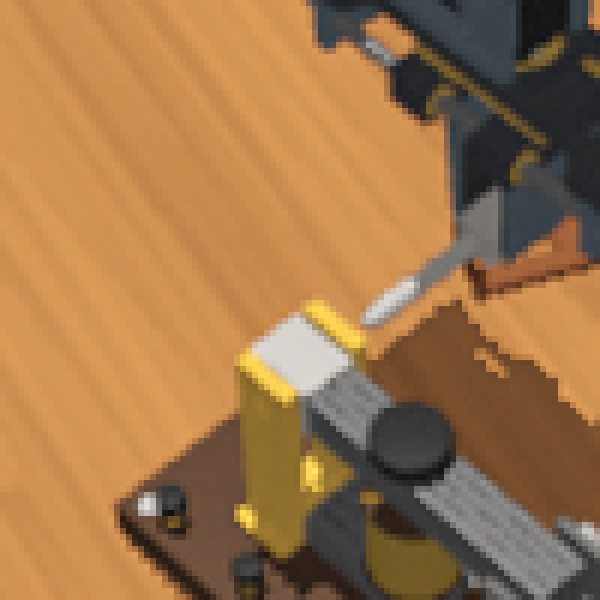

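View pics/t13z.png

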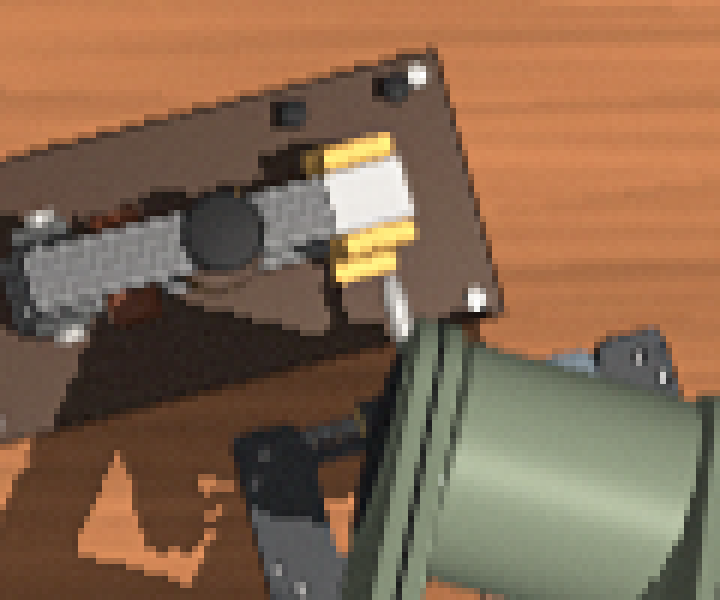

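View pics/w13z.png

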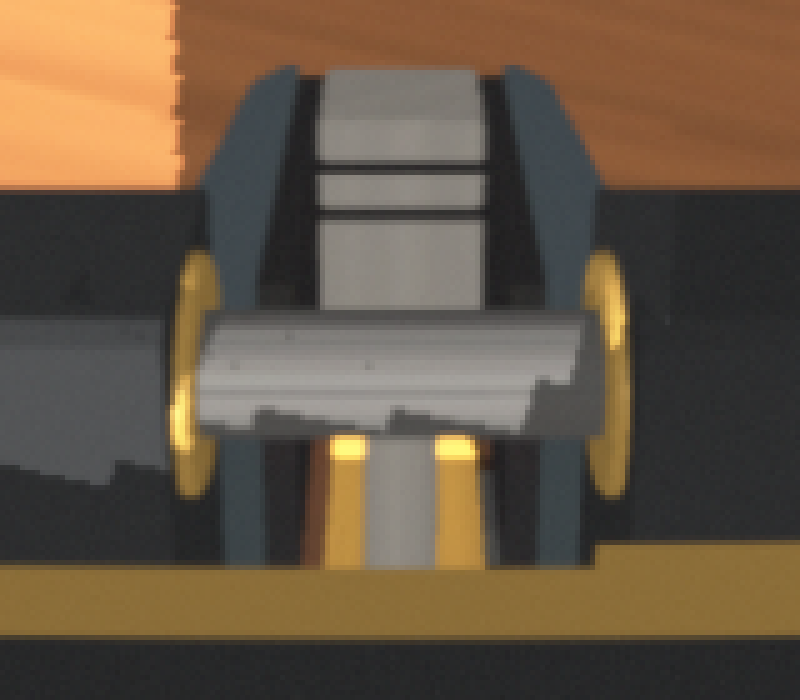

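Run:
```python
from h import *
c=load('s13');e=load('t13')
po=np.array([.5628,-.0270]);Y=np.array([-.2317,.9728]);Xd=np.array([.9728,.2317])
for n,x,y in [('A',-.023,-.05),('B',-.023,-.08),('C',-.015,-.05),('D',-.015,-.08),('E',.023,-.05),('F',.023,-.08)]:
    X=np.r_[po+x*Xd+y*Y,.130]; print(n,((proj(c,X)-[240,120])*6).round(),((proj(e,X)-[300,165])*6).round())
a=cv2.resize(c['color'][160:195,275:310,::-1],None,fx=16,fy=16,interpolation=cv2.INTER_NEAREST); cv2.imwrite('pics/s13y.png',a)
```

```text
A [367. 338.] [341. 256.]
B [318. 296.] [408. 238.]
C [353. 348.] [336. 238.]
D [304. 307.] [403. 221.]
E [285. 401.] [313. 153.]
F [236. 358.] [381. 136.]
```

View pics/s13y.png

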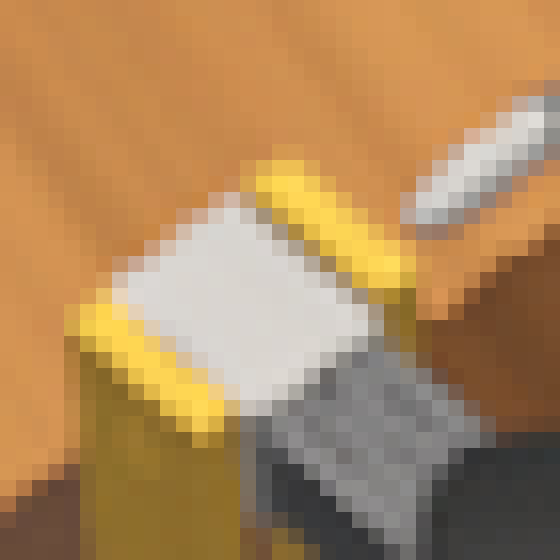

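{"op": "arm_command", "data": {
  "moves": [
    [[0, 0.0008, 0.0014, 0, 0.005], [-0.008, 0, 0, 0, 0.005], [-0.006, 0, 0, 0, 0.005], [-0.005, 0, 0, 0, 0.005], [-0.005, 0, 0, 0, 0.005], [0, 0, 0, 0, 0.005]]
  ]
}}

```text
clock: 23.52
position: [0.4821, -0.1133, 0.1048]
eef_rot: [-0.118, 0.993, -0.0, 0.0]
ft_force: [-0.7, -0.3, -1.2]
opening: 0.02
```

Run:
```python
from h import *
c=snap('scene','s14');to([0.4582,-.1187,.106]);print(robot.state()['moment'].round(2))
a=cv2.resize(c['color'][150:200,260:330,::-1],None,fx=10,fy=10,interpolation=cv2.INTER_NEAREST)
cv2.imwrite('pics/s14z.png',a)
```

```text
clock 23.57 pos [ 0.4817 -0.1133  0.1047] yaw -166.51 F [-0.36  0.75 -1.21] open 0.0196 -> tool shift [ 0.0241  0.0002 -0.0013]
[ 0.09 -0.15 -0.01]
```

View pics/s14z.png

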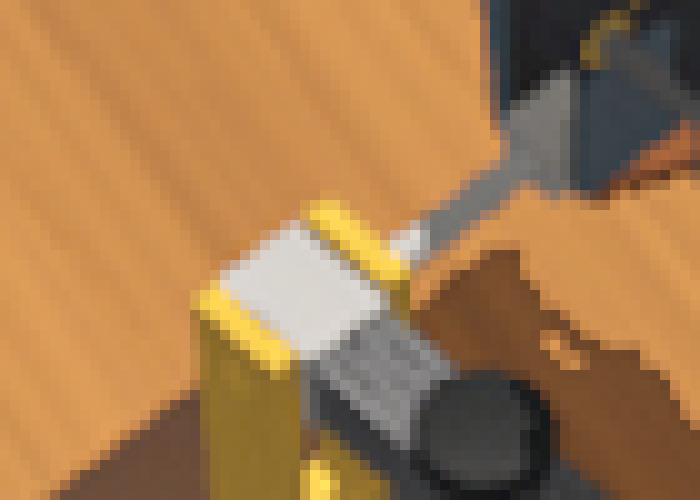

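{"op": "arm_command", "data": {
  "moves": [
    [[-0.006, 0, -0.0012, 0, 0.005], [-0.006, 0, 0, 0, 0.005], [-0.006, 0, 0, 0, 0.005], [-0.006, 0, 0, 0, 0.005], [0, 0, 0, 0, 0.005]]
  ]
}}

```text
clock: 24.2
position: [0.5055, -0.1076, 0.106]
eef_rot: [-0.117, 0.993, -0.0, 0.0]
ft_force: [0.6, -0.3, -1.1]
opening: 0.0197
```

{"op": "arm_command", "data": {
  "moves": [
    [[-0.007, 0, 0, 0, 0.005], [-0.007, 0, 0, 0, 0.005], [-0.006, 0, 0, 0, 0.005], [-0.004, 0, 0, 0, 0.005], [0, 0, 0, 0, 0.005]]
  ]
}}

```text
clock: 24.82
position: [0.5286, -0.1021, 0.106]
eef_rot: [-0.117, 0.993, -0.0, -0.0]
ft_force: [0.0, 0.5, -0.8]
opening: 0.0198
```

Run:
```python
from h import *
c=snap('scene','s15');to([0.5348,-.1005,.106]);print(robot.state()['moment'].round(2))
a=cv2.resize(c['color'][150:200,260:330,::-1],None,fx=10,fy=10,interpolation=cv2.INTER_NEAREST)
cv2.imwrite('pics/s15z.png',a)
```

```text
clock 24.88 pos [ 0.5283 -0.1021  0.1059] yaw -166.52 F [ 0.29 -0.32 -2.65] open 0.0194 -> tool shift [-0.0067  0.     -0.0001]
[ 0.11 -0.09 -0.02]
```

View pics/s15z.png

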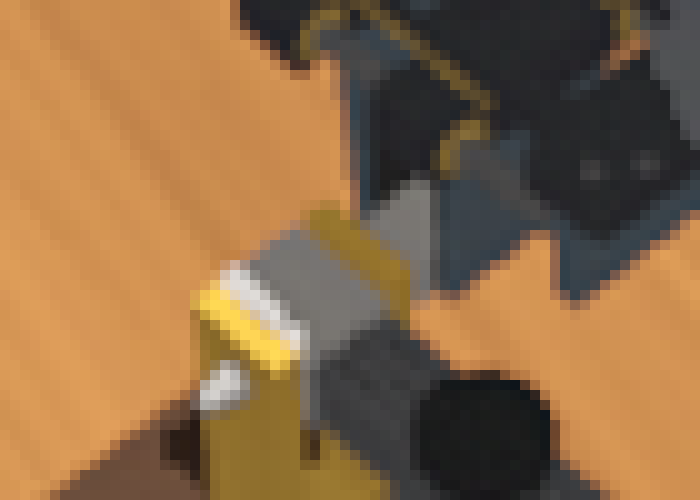

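{"op": "arm_command", "data": {
  "moves": [
    [[-0.003, 0, 0, 0, 0.005], [-0.002, 0, 0, 0, 0.005], [-0.001, 0, 0, 0, 0.005], [0, 0, 0, 0, 0.005]]
  ]
}}

```text
clock: 25.38
position: [0.5342, -0.1007, 0.106]
eef_rot: [-0.117, 0.993, -0.0, -0.0]
ft_force: [0.4, 0.5, -1.5]
opening: 0.0197
```

{"op": "arm_command", "data": {
  "moves": [
    [[-0.001, 0, 0, 0, 0.005], [-0.001, 0, 0, 0, 0.005], [0, 0, 0, 0, 0.005]]
  ]
}}

```text
clock: 25.75
position: [0.5347, -0.1006, 0.106]
eef_rot: [-0.117, 0.993, -0.0, -0.002]
ft_force: [-5.4, -2.8, 0.8]
opening: 0.0194
```

{"op": "arm_command", "data": {
  "moves": [
    [[0, 0, 0, 0, 0.03], [0, 0, 0, 0, 0.045], [0, 0, 0, 0, 0.045], [0, 0, -0.01, 0, 0.045], [0, 0, -0.03, 0, 0.045], [0, 0, -0.06, 0, 0.045], [0, 0, 0, 0, 0.045], [-0.022, 0.032, 0, 0, 0], [-0.022, 0.032, 0, 0, 0], [0, 0, 0, 0, 0], [0, 0, 0, 0, 0]]
  ],
  "newtons": 15
}}

```text
clock: 27.12
position: [0.5635, -0.0281, 0.2056]
eef_rot: [-0.118, 0.993, -0.0, -0.001]
ft_force: [-0.1, -0.7, 0.7]
opening: 0.0077
```

Run:
```python
from h import *
c=snap('scene','s16');to([0.5628,-.027,.136]);d=snap('wrist','w16')
a=cv2.resize(c['color'][120:240,230:360,::-1],None,fx=6,fy=6,interpolation=cv2.INTER_NEAREST)[:600]
cv2.imwrite('pics/s16z.png',a)
```

```text
clock 27.18 pos [ 0.5635 -0.0284  0.2057] yaw -166.54 F [ 0.97 -0.2   0.28] open 0.0037 -> tool shift [0.0003 0.0015 0.0697]
```

View pics/s16z.png

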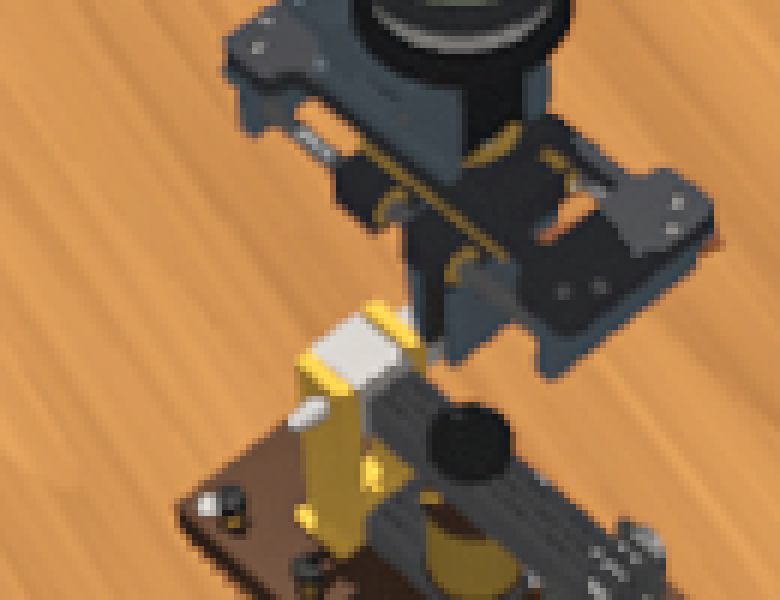

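View pics/w16.png

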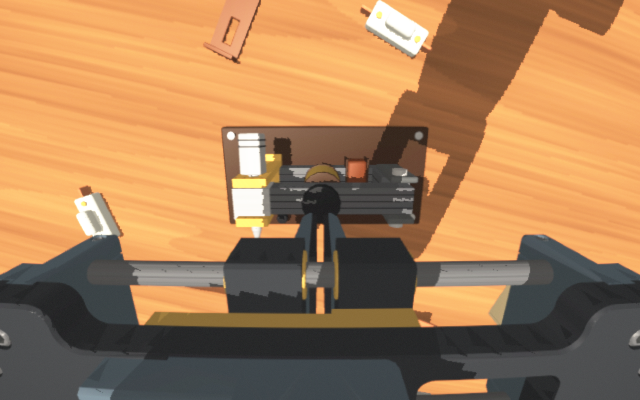

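{"op": "arm_command", "data": {
  "moves": [
    [[0, 0.0015, 0.03, 0, 0], [0, 0, 0.025, 0, 0], [0, 0, 0.01, 0, 0], [0, 0, 0.004, 0, 0], [0, 0, 0.002, 0, 0], [0, 0, 0.001, 0, 0], [0, 0, 0, 0, 0], [0, 0, 0, 0, 0]]
  ]
}}

```text
clock: 28.22
position: [0.564, -0.0267, 0.1363]
eef_rot: [-0.117, 0.993, -0.001, 0.001]
ft_force: [-3.2, -0.5, 7.5]
opening: 0.0006
```

{"op": "arm_command", "data": {
  "moves": [
    [[0, 0, 0.001, 0, 0], [0, 0, 0.001, 0, 0], [0, 0, 0, 0, 0], [0, 0, 0, 0, 0], [0, 0, 0, 0, 0]]
  ]
}}

```text
clock: 28.85
position: [0.564, -0.0267, 0.1362]
eef_rot: [-0.117, 0.993, -0.001, 0.002]
ft_force: [-5.8, -0.4, 16.7]
opening: 0.0005
```

Run:
```python
from h import *
c=snap('scene','s17');t=snap('top','t17')
for i in range(3): to([0.5628,-.027,.136]); robot.camera('wrist')
d=snap('wrist','w17')
a=cv2.resize(c['color'][140:230,240:340,::-1],None,fx=6,fy=6,interpolation=cv2.INTER_NEAREST)
cv2.imwrite('pics/s17z.png',a)
# shoulder check from w16: bracket near face / grip
a=load('w16')['color'][120:240,215:335,::-1]; cv2.imwrite('pics/w16z.png',cv2.resize(a,None,fx=5,fy=5,interpolation=cv2.INTER_NEAREST))
```

```text
clock 28.95 pos [ 0.564  -0.0267  0.1362] yaw -166.52 F [-6.02 -0.3  18.13] open 0.0005 -> tool shift [0.0012 0.     0.0002]
clock 29.0 pos [ 0.564  -0.0267  0.1362] yaw -166.52 F [-6.47  0.27 16.72] open 0.0004 -> tool shift [ 0.0012 -0.      0.0002]
clock 29.05 pos [ 0.564  -0.0268  0.1362] yaw -166.52 F [-5.59  0.93 17.21] open 0.0003 -> tool shift [0.0012 0.     0.0002]
```

View pics/s17z.png

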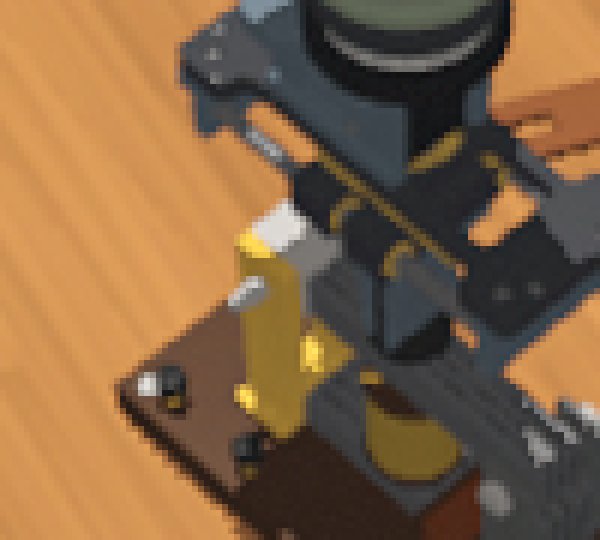

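View pics/w16z.png

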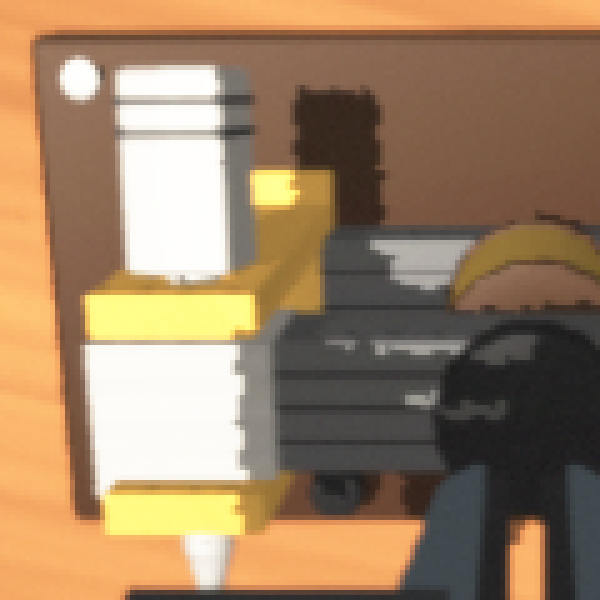

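```bash
python3 -c "
from workcell import robot
print(robot.finish_job()); print(robot.state()['ft_force'],robot.state()['clock'])"
```

```text
the job is handed in; nothing more can be done
None
the job is handed in; nothing more can be done
```

The relay coil is on the tester and ready for its shorted-turns test. I handed the job in after about 29 s of the 72 s, with the arm still pressing on the yoke. The hand-in reports no verdict, so what follows is from my own last checks.

- **Coil:** I lowered it over the post in hand, and there was no contact until it met the core. It was released with its underside 40 mm above the bench, fully down. Beforehand, the camera estimates of the post differed by about 2 mm. I corrected the alignment by eye in the scene and wrist views before going down.
- **Yoke:** I pushed it shut at the nose, then pressed it down on the pad. The fingertips stopped at 136.2 mm, and the pad top should be at 136 mm when shut. I did not measure the hinge angle directly.
- **Pin:** It went through both cheeks and the nose without resistance until the grip met the bracket, which I felt as about 6 N. I then let go. The wrist picture shows the grip flush against the cheek and the tip out on the far side.
- **Final press:** The closed fingers pressed the pad with a steady 17 N downwards, plus about 6 N sideways. They are well clear of the pin.
- **Other things on the bench:** I touched none of them on purpose, and they look unmoved in the pictures. I did not measure their positions again.

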